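Set the batch number wheel and lock it

TASK

Set the batch coder on the packing bench to batch 7: rest closed fingertips on its black rubber thumb wheel and roll the wheel, pushing its top away from you in several strokes if need be, until the 7 stands whole and centred in the small yellow-framed window. Only press lightly, at most about 15 N and without gripping the wheel, as its bearing is delicate. Then push the red locking tab away from you until it is fully home, with the 7 still centred, leave the coder untouched, and do not disturb the tape roll or the two cartons beside it.

Things in the scene. Friction and masses are not known exactly. Their poses are not given: they have to be found in the camera images.
- coder: Batch coder, blue box 120 (x) x 130 (y) mm, flat top 106 mm high, bolted to a 150 x 160 mm dark plate, immovable. Origin: centre of its underside, on the bench; x points away from the operator (roughly away from the robot), y left, z up. Along y: wheel at -34 mm, window hood -10 to 26 mm (118 mm high), lock slide at 48 mm. It stands at a different place and yaw each time.
- wheel_top (a point): Where the top of the ribbed black thumb wheel would be on a new coder, mid-tread, 125 mm above the bench; axes as the coder's; fixed to the box. Bearing wear sets the real wheel 0 to 8 mm lower: find it by touch. The wheel is 34 mm wide, 45 mm in radius, axle along the coder's y, in a slot of the box top reaching 37 mm before and behind. It turns by friction and stays where left.
- wheel_axle (a point): Middle of the wheel's axle, 45 mm below wheel_top. Like it, it does not show the wear. Turning takes about 4.5 N along the tread; the fingers slip below 4 to 7 N of pressure, 8 to 12 N is right. Over 18 N on the wheel ruins its bearing: the job fails. Wheel and drum give way downwards on a stiff spring (7 N per mm, 5 mm at most): go by the felt force.
- window (a point): Centre of the window's mouth, 118 mm above the bench: a yellow-framed opening 24 (x) x 26 (y) mm seen from above. 2 to 10 mm below lies the white number drum (radius 36 mm, fixed to the wheel, same axle) with black digits 0 to 9 about 15 mm tall, upright for one looking along the coder's x axis (top of the digit towards +x).
- number (a joint): Angle of wheel and drum, rad. The digit n is centred in the window at n x 0.6283 (7 at 4.398); within 0.12 of that it is whole in the window. Grows as the top of the wheel moves towards the coder's +x: 45 mm of tread is 1 rad. Stops at -0.3 and 5.95; it starts between 2.1 and 3.3.
- lock (a joint): Travel of the red locking slide, m: 0 open (nearest the operator), 0.030 fully home at its stop, along the coder's +x. It starts at 0 to 5 mm, moves against about 2.5 N of friction and stays where it is left.
- lock_tab (a point): Centre of the red upright tab of the locking slide, 123 mm above the bench; moves with it; axes as the coder's. The tab is 12 (x) x 16 (y) x 26 (z) mm, from 110 to 136 mm above the bench; two low guide rails, 111 mm high, flank it.
- tape_roll: Yellow roll of tape lying flat, 90 mm across, 24 mm high; origin: centre of its underside. To be left alone.
- tip_box: White box with a green band, 85 x 120 x 60 mm high; origin: centre of its underside. To be left alone.
- grey_carton: Grey carton 100 x 80 x 75 mm high; origin: centre of its underside. To be left alone.

How it is judged:
By the outcome, as a careful person would: the job done as asked, in the order asked, and still so for the second after the job is handed in, with the robot touching nothing.
It also fails if it takes over 72 s, if anything falls off the work surface, if the arm or the gripper's body presses on something with over 40 N, if the wrist force passes 120 N, or if a joint passes its speed limit or range.

ROBOT

A 6-joint arm with a two-finger parallel gripper is mounted at the origin on the work surface. World frame = base frame: x ahead of the robot, y to its left, z up, the work surface at z = 0. Lengths are in mm, angles in rad, forces in N, time in s.
With the tool pointing down it reaches from about 300 to 775 mm from the base axis. Payload 14.6 kg.
Tool frame: the origin (TCP) lies at the very end of the fingers, on their centre line; the grasp point (between the pads) lies 19 mm behind it; z points along the fingers, y is the line along which they close (so a half turn about z gives the same grasp; the last joint's range is limited). The gripper opens to 94 mm and grips with 3 to 60 N. Pads are 16 mm wide; open, the fingers measure 119 mm over their backs; the gripper's body (75 mm by 177 mm) begins 78 mm behind the grasp point.
Start: joints at [1.142, 0.3, 1.521, -0, 1.321, -0.067], TCP at [194.674, 514.384, 205.446] pointing down, gripper open.
Joint ranges: [-3.03, 3.03], [-0.79, 2.21], [0.23, 2.52], [-1.04, 4.18], [0, 3.07], [-2.55, 2.55]. Speed limits (rad/s): [2.22, 2.22, 2.57, 3.14, 3.14, 3.14].

INTERFACE

Orientations are given as [roll, pitch, yaw] about the fixed x, y, z axes, in that order (R = Rz(yaw) Ry(pitch) Rx(roll)).
In Python, from cell import manip, eyes, ticket gives the robot as it stands. The module is installed in compiled form; this text tells all that it offers.
- The arm moves only by the tool arm_command, never from a script. Its argument "plan" is a list of rows, each a list of 5 numbers: the opening, from -1 (shut) to 1 (fully open), then the shift along the tool's x, y, z in m, then the turn about the tool's z in rad. In form: [[jaw, dx, dy, dz, roll], ...]. A call has 1 to 20 rows; each row shifts and turns the commanded pose from where the row before left it, along the tool's axes as they then stand; what a row does not reach is not made up. A row lasts 1/8 s, in which the tool goes at most 62.5 mm and 10.7 degrees, less where a joint would pass 70% of its speed; a pose out of reach is approached as far as the arm can. A call is refused whole if a number of a shift passes 0.0625 or a number of a turn 0.188, either way. A call with a gripper value outside its range is refused whole. The fingers move at their own pace and stop on an object; "newtons" is the grip in N (left out, the last holds). Time passes only in rows, so rows that do not move let the fingers close. It gives the time, the measured TCP pose, the force, the opening and the grip force at its end, in the units of the state.
- manip.read_state(): the state, without advancing time (a new reading comes with each control period).
- eyes.camera(name): name is "scene" or "top"; returns a dict with "img" (400x640x3 uint8, blue, green, red), "z_map" (400x640 float32, mm along the optical axis (not along the pixel's ray), 0 where there is no reading), "fx", "fy", "cx", "cy" (pixels), "eye" and "orientation" of the camera in the world. Camera axes: x right, y down, z forward; pixel columns grow to the right and rows downward; lengths in mm; the calibration is good to about 2 mm. A picture is of the moment at which its call begins.
- ticket.sign_off(): hands the job in; it is judged then, once.
The state is a dict: "clock": time; "joints": joint angles; "qd": joint speeds; "effort": joint torques, N m; "eef_pos": TCP position; "eef_rot": TCP orientation; "wrist_force": force on the tool from outside, world axes, zero at the start; "moment": the same for the moment, N m; "finger_gap": finger opening in mm; "finger_force": force on a finger pad.
Only numpy, scipy, OpenCV 4.12 (cv2) and the standard library are available. Lean on these libraries where they do the work, as an engineer would, in place of code of your own. Each camera call takes 0.05 s, during which the arm holds its last target. There are 200 camera calls.

## Working session

There is one attempt and no reset: what is moved stays moved. The work goes in short steps, Python scripts to look and compute and a tool call to move; the robot and the scene stay as the last step left them, time stands still between calls to the robot, and variables do not carry over. Pictures are saved under pics/ and viewed, at most 10 in all, crops included, and the job is handed in when it is done.

Besides the shell and the picture viewer there is one more tool, called as name([rows], argument=value, ...), one row to a line, values as JSON. arm_command: Moves the arm, as the interface text tells. Its arguments: {"type":"object","properties":{"plan":{"type":"array"},"newtons":{"type":"number"}},"required":["plan"]}

```bash
mkdir -p pics
cat > h.py <<'E'
import numpy as np, cv2
from cell import manip, eyes, ticket
def world(c,u,v,z=None):
    """pixel -> world; by depth, or on plane z"""
    R=ori(c); e=np.array(c["eye"],float)
    d=R@np.array([(u-c["cx"])/c["fx"],(v-c["cy"])/c["fy"],1.0])
    if z is None: return e+d*c["z_map"][int(round(v)),int(round(u))]
    return e+d*(z-e[2])/d[2]
def ori(c):
    o=np.array(c["orientation"],float)
    if o.shape==(3,3): return o
    from scipy.spatial.transform import Rotation as Ro
    return Ro.from_euler("xyz",o).as_matrix()
E
python3 - <<'E'
from h import *
print(manip.read_state())
for n in("top","scene"):
    c=eyes.camera(n); print(n,c["eye"],c["orientation"],c["fx"],c["cx"],c["cy"]); cv2.imwrite(f"pics/{n}0.png",c["img"]); np.savez(f"{n}0.npz",**c)
    h=cv2.cvtColor(c["img"],cv2.COLOR_BGR2HSV)
    for k,(lo,hi) in dict(blue=((95,80,40),(130,255,255)),red=((0,150,80),(6,255,255)),yel=((20,120,120),(35,255,255))).items():
        m=cv2.inRange(h,lo,hi); nn,l,s,ce=cv2.connectedComponentsWithStats(m)
        for i in range(1,nn):
            if s[i,4]>25: print(k,s[i],ce[i].round(1),world(c,*ce[i]).round(0))
E
```

```text
{'clock': 0.0, 'joints': array([ 1.14239174e+00,  3.00473736e-01,  1.52158213e+00,  2.36601101e-05,
        1.32071378e+00, -6.65997625e-02]), 'qd': array([ 0.00098685, -0.00359443, -0.00076461, -0.00077751, -0.00050794,
        0.00044365]), 'effort': array([-1.21148416e-03, -5.31798899e+01, -3.52741599e+01,  7.08138035e-02,
        2.45516788e-02, -1.04431924e-04]), 'eef_pos': array([194.56519364, 514.15055972, 204.88444875]), 'eef_rot': array([-3.14041980e+00, -1.01195475e-04,  2.77978190e+00]), 'wrist_force': array([ 0.26527349,  0.34549042, -0.20619372]), 'moment': array([0.00139425, 0.00893093, 0.0474998 ]), 'finger_force': 0.0, 'finger_gap': 93.92410625165951}
top [ 431.70801754   47.0409246  1120.00521298] [-2.99567825  0.02160968 -1.56203989] 439.46268970735593 319.5249261046314 200.79769351358448
blue [137  81  42  23 142] [158.   92.4] [885. 507.   9.]
blue [ 363  192   62   57 1602] [394.2 220.2] [ 536. -102.  110.]
red [370 223   8   7  36] [374.2 226.2] [519. -53. 138.]
yel [308 228  36  35 283] [325.1 245.6] [481.  57.   1.]
scene [1012.1052854   145.76636766  731.64577847] [-2.50578621  0.00483485  1.72210109] 370.1994456621885 323.7092581590127 197.806175819892
blue [ 211  159   68   71 2664] [245.  197.2] [588. -86. 119.]
blue [510 395  10   5  29] [513.7 397.8] [863. 451.  11.]
yel [303 180  37  29 272] [321.  194.4] [470.  53.   1.]
```

View pics/top0.png

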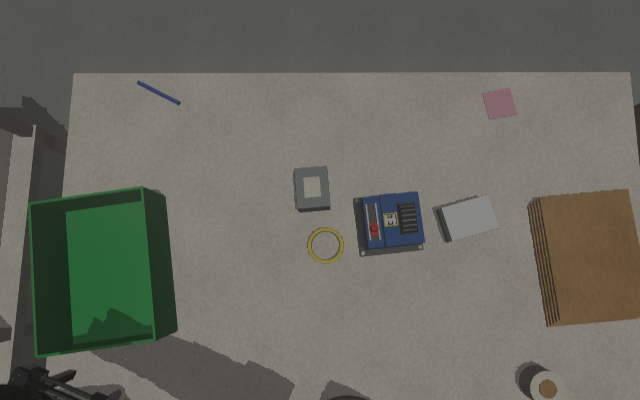

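View pics/scene0.png

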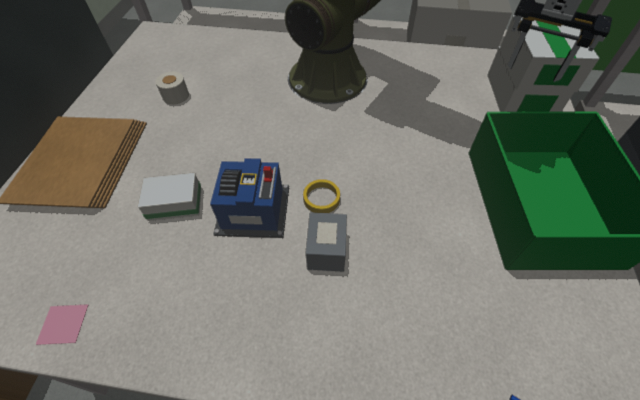

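The top view shows the coder at about (391,220), with the wheel at (407,218), the window at (390,219) and the red tab at (374,228). The tape is at (325,245), the grey carton at (312,188) and the tip box at (468,219). The scene view agrees with this layout.

```bash
cat > loc.py <<'E'
from h import *
c=dict(np.load("top0.npz"))
R=ori(c);e=c["eye"]
v,u=np.mgrid[0:400,0:640]; d=np.stack([(u-c["cx"])/c["fx"],(v-c["cy"])/c["fy"],np.ones(u.shape)],-1)@R.T
P=e+d*c["z_map"][...,None]
m=(P[...,2]>98)&(P[...,2]<135)&(abs(P[...,0]-530)<110)&(abs(P[...,1]+95)<110)
h=cv2.cvtColor(c["img"],cv2.COLOR_BGR2HSV)
b=(P[...,2]>103)&(P[...,2]<113)&m
print("blue top z",np.median(P[b][:,2]))
# cast on plane 106 for outline
Q=(e+d*((106-e[2])/d[...,2])[...,None])
print("rect",cv2.minAreaRect(Q[b][:,:2].astype(np.float32)), cv2.minAreaRect(P[m][:,:2].astype(np.float32)))
def comp(lo,hi,name,z):
    k=cv2.inRange(h,lo,hi)>0; k&=m|cv2.dilate(m.astype(np.uint8),np.ones((5,5))).astype(bool)
    vv,uu=np.nonzero(k); print(name,len(vv),uu.mean(),vv.mean(),world(c,uu.mean(),vv.mean(),z).round(1), P[k].mean(0).round(1))
comp((0,150,80),(6,255,255),"tab",136); comp((18,90,90),(38,255,255),"win",118)
k=m&(c["img"].max(-1)<60)&(P[...,2]>108)
vv,uu=np.nonzero(k);print("wheel",len(vv),P[k].mean(0),np.percentile(P[k][:,2],[50,90,98]),cv2.minAreaRect(P[k][:,:2].astype(np.float32)))
cr=c["img"][180:265,345:435]; cv2.imwrite("pics/crop0.png",cv2.resize(cr,None,fx=6,fy=6,interpolation=cv2.INTER_CUBIC))
for n,lo,hi,A in(("grey",20,90,(285,340,160,215)),("tip",20,80,(430,505,190,245)),("tape",10,40,(300,350,222,268))):
    s=np.s_[A[2]:A[3],A[0]:A[1]];p=P[s];q=p[(p[...,2]>lo)];print(n,cv2.minAreaRect(q[:,:2].astype(np.float32)),q[:,2].max())
E
python3 loc.py
```

```text
blue top z 106.65956749740741
rect ((539.1133422851562, -99.73678588867188), (119.92547607421875, 130.3336181640625), 6.728578567504883) ((539.20654296875, -99.9173355102539), (120.26913452148438, 130.69235229492188), 6.643699645996094)
tab 58 374.2931034482759 228.75862068965517 [513.6 -53.5 136. ] [514.7 -54.9 122.4]
win 50 389.96 218.14 [539.7 -91.3 118. ] [539.6 -91.2 118.7]
wheel 283 [ 541.64271904 -127.46800766  115.21205427] [115.64862375 119.56993317 120.69016773] ((529.9234008789062, -101.15638732910156), (101.4990005493164, 104.1142578125), 78.44052124023438)
grey ((549.6985473632812, 83.94432067871094), (241.72366333007812, 80.0921401977539), 5.227025985717773) 1120.0052129826533
tip ((507.9852600097656, -148.43328857421875), (85.08322143554688, 418.1437072753906), 16.446407318115234) 1120.0052129826533
tape ((482.08258056640625, 57.588375091552734), (87.81880950927734, 87.98078918457031), 45.2952995300293) 1120.0052129826533
```

View pics/crop0.png

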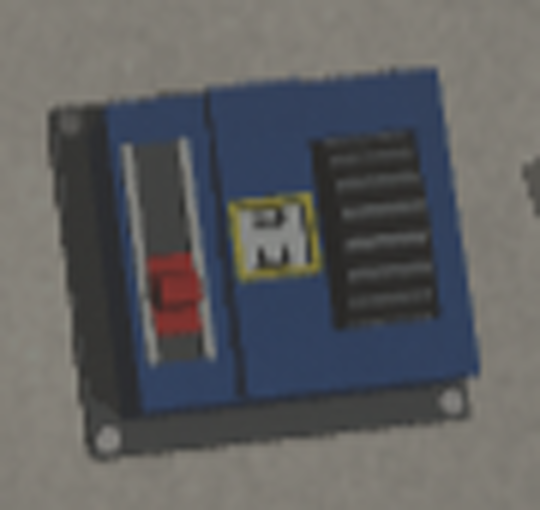

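arm_command([
  [-1,0,0,0,0.182],
  [-1,0,0,0,0.182],
  [-1,0,0,0,0.182],
  [-1,0,0,0,0.182],
  [-1,0,0,0,0.182],
  [-1,0,0,0,0.182],
], newtons=15)

```text
clock: 0.85
eef_pos: [194.6, 514.2, 205.1]
eef_rot: [-3.141, 0.001, 1.682]
wrist_force: [-0.3, 0.6, -0.8]
finger_gap: 37.4
finger_force: 0.0
```

arm_command([
  [-1,-0.043,0.016,0,0],
  [-1,-0.043,0.016,0,0],
  [-1,-0.043,0.016,0,0],
  [-1,-0.043,0.016,0,0],
  [-1,-0.043,0.016,0,0],
  [-1,-0.043,0.016,0,0],
  [-1,-0.043,0.016,0,0],
  [-1,-0.043,0.016,0,0],
  [-1,-0.043,0.016,0,0],
  [-1,-0.043,0.016,0,0],
  [-1,-0.043,0.016,0,0],
  [-1,-0.043,0.016,0,0],
  [-1,-0.043,0.016,0,0],
  [-1,-0.043,0.016,0,0],
  [-1,-0.043,0.016,0,0],
  [-1,-0.039,0.012,0,0],
  [-1,0,0,0,0],
  [-1,0,0,0,0],
])

```text
clock: 3.1
eef_pos: [524.5, -135.0, 205.1]
eef_rot: [-3.141, -0.0, 1.688]
wrist_force: [-0.2, 1.0, -0.7]
finger_gap: 0.6
finger_force: 0.0
```

```bash
cat > rel.py <<'E'
from h import *
s=manip.read_state(); p=s["eef_pos"]; a=.117; C=np.array([[np.cos(a),np.sin(a)],[-np.sin(a),np.cos(a)]])
print("t",s["clock"],"coder xyz",(C@(p[:2]-[539.1,-99.8])).round(1),p[2].round(1),"rot",s["eef_rot"].round(4),"F",(C@s["wrist_force"][:2]).round(2),s["wrist_force"][2].round(2),"gap",s["finger_gap"],s["joints"].round(2))
E
python3 rel.py
```

```text
t 3.1 coder xyz [-18.6 -33.3] 205.1 rot [-3.1409e+00 -5.0000e-04  1.6878e+00] F [-0.06  0.99] -0.67 gap 0.6225573039806629 [-0.32  0.28  1.54  0.    1.32 -0.44]
```

arm_command([
  [-1,0,0,0.02,0],
  [-1,0,0,0.02,0],
  [-1,0,0,0.02,0],
  [-1,0,0,0.012,0],
  [-1,0,0,0.006,0],
  [-1,0,0,0,0],
  [-1,0,0,0,0],
])

```text
clock: 3.98
eef_pos: [525.1, -135.6, 128.1]
eef_rot: [3.141, 0.0, 1.688]
wrist_force: [0.4, -0.2, -0.4]
finger_gap: 0.4
finger_force: 0.0
```

arm_command([
  [-1,0,0,0.001,0],
  [-1,0,0,0.001,0],
  [-1,0,0,0.001,0],
  [-1,0,0,0,0],
])

```text
clock: 4.47
eef_pos: [524.7, -135.5, 124.3]
eef_rot: [-3.141, -0.0, 1.688]
wrist_force: [0.0, 0.1, -0.0]
finger_gap: 0.3
finger_force: 0.0
```

arm_command([
  [-1,0,0,0.001,0],
  [-1,0,0,0.0005,0],
  [-1,0,0,0,0],
])

```text
clock: 4.85
eef_pos: [524.8, -135.5, 122.9]
eef_rot: [-3.142, -0.0, 1.688]
wrist_force: [0.1, -0.1, 0.3]
finger_gap: 0.2
finger_force: 0.0
```

arm_command([
  [-1,0,0,0.0008,0],
  [-1,0,0,0.0007,0],
  [-1,0,0,0,0],
])

```text
clock: 5.22
eef_pos: [524.8, -135.5, 121.4]
eef_rot: [-3.142, -0.0, 1.688]
wrist_force: [-0.6, 0.6, 0.4]
finger_gap: 0.5
finger_force: 0.0
```

arm_command([
  [-1,0,0,0.0005,0],
  [-1,0,0,0.0005,0],
  [-1,0,0,0,0],
])

```text
clock: 5.6
eef_pos: [524.8, -135.5, 120.4]
eef_rot: [-3.141, -0.0, 1.688]
wrist_force: [0.6, -0.4, -0.3]
finger_gap: 0.3
finger_force: 0.0
```

arm_command([
  [-1,0,0,0.0005,0],
  [-1,0,0,0.0005,0],
  [-1,0,0,0,0],
])

```text
clock: 5.98
eef_pos: [524.8, -135.5, 119.4]
eef_rot: [-3.142, -0.0, 1.688]
wrist_force: [-0.8, 0.7, -0.9]
finger_gap: 0.6
finger_force: 0.0
```

arm_command([
  [-1,0,0,0.0005,0],
  [-1,0,0,0.0005,0],
  [-1,0,0,0,0],
])

```text
clock: 6.35
eef_pos: [524.8, -135.5, 118.4]
eef_rot: [-3.141, -0.0, 1.688]
wrist_force: [0.3, -1.2, -0.4]
finger_gap: 0.4
finger_force: 0.0
```

arm_command([
  [-1,0,0,0.0005,0],
  [-1,0,0,0,0],
  [-1,0,0,0,0],
])

```text
clock: 6.72
eef_pos: [524.8, -135.5, 118.0]
eef_rot: [-3.142, -0.0, 1.688]
wrist_force: [-0.2, 0.3, -0.1]
finger_gap: 0.4
finger_force: 0.0
```

arm_command([
  [-1,0,0,0.0005,0],
  [-1,0,0,0.0004,0],
  [-1,0,0,0,0],
])

```text
clock: 7.1
eef_pos: [524.8, -135.5, 117.0]
eef_rot: [-3.142, -0.0, 1.688]
wrist_force: [0.5, -0.0, 0.1]
finger_gap: 0.2
finger_force: 0.0
```

arm_command([
  [-1,0,0,0.0005,0],
  [-1,0,0,0.0004,0],
  [-1,0,0,0,0],
])

```text
clock: 7.48
eef_pos: [524.8, -135.6, 116.2]
eef_rot: [3.141, 0.0, 1.688]
wrist_force: [0.3, 0.4, 0.6]
finger_gap: 0.4
finger_force: 0.4
```

arm_command([
  [-1,0,0,0.0005,0],
  [-1,0,0,0.0003,0],
  [-1,0,0,0,0],
])

```text
clock: 7.85
eef_pos: [524.9, -135.6, 115.6]
eef_rot: [3.141, 0.0, 1.688]
wrist_force: [-0.5, -0.6, 4.2]
finger_gap: 0.3
finger_force: 1.9
```

arm_command([
  [-1,0,0.001,0,0],
  [-1,0,0.001,0,0],
  [-1,0,0,0,0],
])

```text
clock: 8.22
eef_pos: [526.2, -135.5, 115.3]
eef_rot: [-3.14, -0.0, 1.688]
wrist_force: [-6.1, -2.0, 6.5]
finger_gap: 0.5
finger_force: 4.3
```

arm_command([
  [-1,0,0.001,-0.0002,0],
  [-1,0,0.001,-0.0002,0],
  [-1,0,0.001,-0.0001,0],
  [-1,0,0.001,0,0],
  [-1,0,0,0,0],
])

```text
clock: 8.85
eef_pos: [530.4, -135.0, 116.2]
eef_rot: [-3.141, 0.0, 1.688]
wrist_force: [-7.6, -2.1, 8.4]
finger_gap: 0.8
finger_force: 5.4
```

```bash
python3 rel.py
```

```text
t 8.85 coder xyz [-12.8 -34. ] 116.2 rot [-3.1406e+00  2.0000e-04  1.6878e+00] F [-7.81 -1.21] 8.37 gap 0.830181313363952 [-0.32  0.38  1.63 -0.    1.13 -0.43]
```

arm_command([
  [-1,0,0.001,-0.0004,0],
  [-1,0,0.001,-0.0003,0],
  [-1,0,0.001,-0.0003,0],
  [-1,0,0.001,-0.0003,0],
  [-1,0,0.001,-0.0002,0],
  [-1,0,0.001,-0.0002,0],
  [-1,0,0.001,-0.0001,0],
  [-1,0,0.001,-0.0001,0],
  [-1,0,0,0,0],
])

```text
clock: 9.98
eef_pos: [538.5, -134.0, 118.0]
eef_rot: [-3.141, 0.0, 1.688]
wrist_force: [-4.4, -0.4, 7.9]
finger_gap: 0.7
finger_force: 3.9
```

```bash
python3 rel.py
```

```text
t 9.975 coder xyz [ -4.6 -33.9] 118.0 rot [-3.1410e+00  1.0000e-04  1.6878e+00] F [-4.39  0.07] 7.88 gap 0.6853230147361276 [-0.31  0.4   1.6  -0.    1.14 -0.43]
```

arm_command([
  [-1,0,0.0012,0,0],
  [-1,0,0.0012,-0.0001,0],
  [-1,0,0.0012,0,0],
  [-1,0,0.0012,0,0],
  [-1,0,0.0012,0,0],
  [-1,0,0.0012,0.0001,0],
  [-1,0,0.0012,0.0001,0],
  [-1,0,0.0012,0.0001,0],
  [-1,0,0.0012,0.0002,0],
  [-1,0,0.0012,0.0002,0],
  [-1,0,0,0,0],
])

```text
clock: 11.35
eef_pos: [550.8, -132.6, 117.7]
eef_rot: [3.141, 0.0, 1.688]
wrist_force: [-3.1, -0.1, 8.9]
finger_gap: 0.7
finger_force: 4.0
```

```bash
python3 rel.py
```

```text
t 11.35 coder xyz [  7.8 -33.9] 117.7 rot [3.1413e+00 3.0000e-04 1.6878e+00] F [-3.04  0.25] 8.86 gap 0.7254906329756322 [-0.3   0.42  1.57 -0.    1.15 -0.42]
```

arm_command([
  [-1,0,0.0012,0.0002,0],
  [-1,0,0.0012,0.0003,0],
  [-1,0,0.0012,0.0003,0],
  [-1,0,0.0012,0.0004,0],
  [-1,0,0.0012,0.0004,0],
  [-1,0,0.0012,0.0004,0],
  [-1,0,0.0012,0.0004,0],
  [-1,0,0.0012,0.0005,0],
  [-1,0,0,0,0],
])

```text
clock: 12.48
eef_pos: [560.8, -131.5, 115.1]
eef_rot: [3.14, 0.001, 1.688]
wrist_force: [-1.2, 0.3, 9.8]
finger_gap: 0.5
finger_force: 4.4
```

```bash
python3 rel.py
```

```text
t 12.475 coder xyz [ 17.8 -34. ] 115.1 rot [3.1400e+00 6.0000e-04 1.6878e+00] F [-1.21  0.42] 9.77 gap 0.4556421645443532 [-0.29  0.44  1.55  0.    1.15 -0.41]
```

arm_command([
  [-1,0,0,-0.005,0],
  [-1,0,0,-0.02,0],
  [-1,-0.02,-0.01,-0.04,0],
  [-1,-0.05,-0.01,-0.02,0],
  [-1,-0.05,-0.015,0,0],
  [-1,-0.05,0,0,0],
  [-1,0,0,0,0],
])

```text
clock: 13.35
eef_pos: [544.6, -306.9, 198.2]
eef_rot: [-3.141, -0.001, 1.684]
wrist_force: [-0.2, -0.8, -0.6]
finger_gap: 0.4
finger_force: 0.0
```

```bash
cat > look.py <<'E'
from h import *
import sys
t=sys.argv[1]; out=[]
for n,A in(("top",(380,400,208,230)),("scene",(235,263,168,190))):
    c=eyes.camera(n); np.savez(f"{n}{t}.npz",**c)
    a=c["img"][A[2]-6:A[3]+6,A[0]-8:A[1]+8]; a=cv2.resize(a,(380,int(380*a.shape[0]/a.shape[1])),interpolation=cv2.INTER_CUBIC)
    a=np.clip(a.astype(float)*1.5,0,255).astype(np.uint8)
    out.append(cv2.copyMakeBorder(a,0,400-a.shape[0],0,8,cv2.BORDER_CONSTANT))
c0=dict(np.load("top0.npz"))["img"][202:236,372:408]; out0=cv2.resize(c0,(380,358),interpolation=cv2.INTER_CUBIC)
cv2.imwrite(f"pics/look{t}.png",np.hstack(out))
E
python3 look.py 1; python3 rel.py
```

```text
t 13.45 coder xyz [ -18.  -203.6] 198.6 rot [-3.1408e+00 -9.0000e-04  1.6873e+00] F [0.28 0.95] -0.47 gap 0.2473438168329289 [-0.57  0.47  1.3   0.    1.37 -0.68]
```

View pics/look1.png

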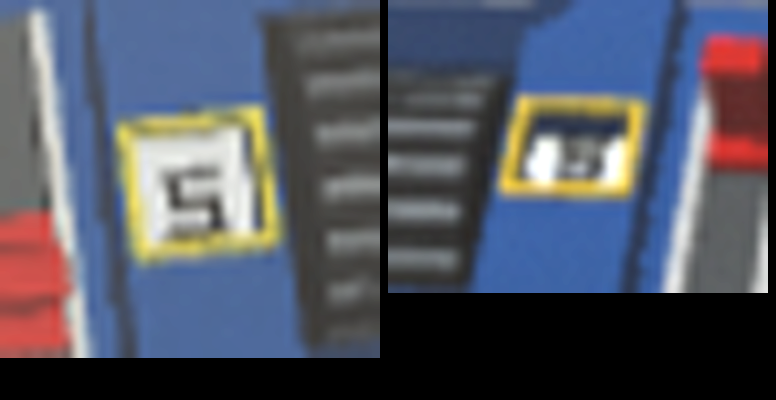

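The top view shows a clear 5, about 18 crop px (roughly 3.7 mm) below the window centre. That puts the number at about 3.05, so I need about +1.35 rad, or 60 mm of tread. The scene view is too steep to read.

arm_command([
  [-1,0.05,0,0,0],
  [-1,0.05,0.002,0,0],
  [-1,0.05,0,0.01,0],
  [-1,0.0197,0,0.03,0],
  [-1,0,0,0.03,0],
  [-1,0,0,0.0085,0],
  [-1,0,0,0,0],
  [-1,0,0,0,0],
])

```text
clock: 14.45
eef_pos: [527.9, -135.7, 121.9]
eef_rot: [3.14, 0.001, 1.688]
wrist_force: [-1.0, -0.5, -0.5]
finger_gap: 0.5
finger_force: 0.0
```

```bash
python3 rel.py
```

```text
t 14.45 coder xyz [-15.3 -34.3] 121.9 rot [3.1401e+00 7.0000e-04 1.6877e+00] F [-1.08 -0.36] -0.5 gap 0.45775059861683254 [-0.32  0.37  1.63  0.    1.14 -0.44]
```

arm_command([
  [-1,0,0,0.001,0],
  [-1,0,0,0.001,0],
  [-1,0,0,0.001,0],
  [-1,0,0,0.001,0],
  [-1,0,0,0,0],
])

```text
clock: 15.08
eef_pos: [527.5, -135.6, 116.9]
eef_rot: [3.141, 0.0, 1.688]
wrist_force: [-0.2, 0.8, 1.9]
finger_gap: 0.4
finger_force: 1.0
```

arm_command([
  [-1,0,0,0.0006,0],
  [-1,0,0,0.0005,0],
  [-1,0,0.001,-0.0002,0],
  [-1,0,0.001,-0.0003,0],
  [-1,0,0.001,-0.0003,0],
  [-1,0,0.001,-0.0003,0],
  [-1,0,0.001,-0.0003,0],
  [-1,0,0.001,-0.0002,0],
  [-1,0,0.001,-0.0002,0],
  [-1,0,0.001,-0.0002,0],
  [-1,0,0.001,-0.0002,0],
  [-1,0,0.001,-0.0001,0],
  [-1,0,0.001,-0.0001,0],
  [-1,0,0.001,-0.0001,0],
])

```text
clock: 16.82
eef_pos: [539.0, -134.3, 118.3]
eef_rot: [-3.141, 0.0, 1.688]
wrist_force: [-4.3, -0.9, 5.7]
finger_gap: 0.5
finger_force: 3.1
```

```bash
python3 rel.py
```

```text
t 16.825 coder xyz [ -4.2 -34.2] 118.3 rot [-3.1406e+00  1.0000e-04  1.6877e+00] F [-4.38 -0.42] 5.71 gap 0.47878510327687174 [-0.31  0.4   1.6  -0.    1.14 -0.43]
```

arm_command([
  [-1,0,0.0005,0.0003,0],
  [-1,0,0.0012,0,0],
  [-1,0,0.0012,0,0],
  [-1,0,0.0012,0,0],
  [-1,0,0.0012,0,0],
  [-1,0,0.0012,0.0001,0],
  [-1,0,0.0012,0.0001,0],
  [-1,0,0.0012,0.0001,0],
  [-1,0,0.0012,0.0002,0],
  [-1,0,0.0012,0.0002,0],
])

```text
clock: 18.08
eef_pos: [550.5, -133.0, 117.7]
eef_rot: [3.142, 0.0, 1.688]
wrist_force: [-4.0, -0.8, 7.7]
finger_gap: 0.3
finger_force: 4.0
```

```bash
python3 rel.py
```

```text
t 18.075 coder xyz [  7.5 -34.3] 117.7 rot [3.1415e+00 4.0000e-04 1.6877e+00] F [-4.02 -0.36] 7.7 gap 0.3393937397107745 [-0.3   0.42  1.57 -0.    1.15 -0.42]
```

Finish this stroke, then lift and go back for the second one.

arm_command([
  [-1,0,0.0012,0.0003,0],
  [-1,0,0.0012,0.0003,0],
  [-1,0,0.0012,0.0003,0],
  [-1,0,0.0012,0.0004,0],
  [-1,0,0.0012,0.0004,0],
  [-1,0,0.0012,0.0004,0],
  [-1,0,0,0,0],
])

```text
clock: 18.95
eef_pos: [558.2, -132.1, 115.9]
eef_rot: [3.14, 0.001, 1.688]
wrist_force: [-1.6, 0.3, 9.5]
finger_gap: 0.4
finger_force: 4.4
```

arm_command([
  [-1,0,0,-0.005,0],
  [-1,0,0,-0.01,0],
  [-1,0,-0.016,0,0],
  [-1,0,-0.015,0.003,0],
  [-1,0,0,0.006,0],
  [-1,0,0,0,0],
  [-1,0,0,0,0],
])

```text
clock: 19.82
eef_pos: [527.3, -135.5, 121.0]
eef_rot: [-3.142, -0.0, 1.688]
wrist_force: [0.2, 0.4, -0.1]
finger_gap: 0.6
finger_force: 0.0
```

```bash
python3 rel.py
```

```text
t 19.825 coder xyz [-15.9 -34.1] 121.0 rot [-3.1415e+00 -1.0000e-04  1.6879e+00] F [0.22 0.36] -0.06 gap 0.6162390675458147 [-0.32  0.37  1.63  0.    1.14 -0.44]
```

arm_command([
  [-1,0,0,0.001,0],
  [-1,0,0,0.001,0],
  [-1,0,0,0.001,0],
  [-1,0,0,0.001,0],
  [-1,0,0,0.0008,0],
  [-1,0,0,0.0006,0],
  [-1,0,0,0,0],
])

```text
clock: 20.7
eef_pos: [527.1, -135.7, 116.0]
eef_rot: [3.141, 0.0, 1.688]
wrist_force: [-0.9, 0.5, 4.8]
finger_gap: 0.3
finger_force: 2.7
```

arm_command([
  [-1,0,0.001,-0.0002,0],
  [-1,0,0.001,-0.0003,0],
  [-1,0,0.001,-0.0003,0],
  [-1,0,0.001,-0.0003,0],
  [-1,0,0.001,-0.0003,0],
  [-1,0,0.001,-0.0002,0],
  [-1,0,0.001,-0.0002,0],
  [-1,0,0.001,-0.0002,0],
  [-1,0,0.001,-0.0001,0],
  [-1,0,0.001,-0.0001,0],
  [-1,0,0.001,-0.0001,0],
  [-1,0,0.001,-0.0001,0],
])

```text
clock: 22.2
eef_pos: [538.4, -134.3, 118.3]
eef_rot: [-3.141, 0.0, 1.688]
wrist_force: [-5.6, -0.7, 6.0]
finger_gap: 0.4
finger_force: 3.1
```

```bash
python3 rel.py
```

```text
t 22.2 coder xyz [ -4.7 -34.2] 118.3 rot [-3.1406e+00  1.0000e-04  1.6877e+00] F [-5.64 -0.05] 6.05 gap 0.37024351832771357 [-0.31  0.4   1.6  -0.    1.14 -0.43]
```

arm_command([
  [-1,0,0.0005,0.0003,0],
  [-1,0,0.0012,0,0],
  [-1,0,0.0012,0,0],
  [-1,0,0.0012,0,0],
  [-1,0,0.0012,0,0],
  [-1,0,0.0012,0.0001,0],
  [-1,0,0.0012,0.0001,0],
  [-1,0,0.0012,0.0001,0],
  [-1,0,0.0012,0.0002,0],
  [-1,0,0.0012,0.0002,0],
  [-1,0,0.0012,0.0003,0],
  [-1,0,0.0012,0.0003,0],
  [-1,0,0.0012,0.0003,0],
  [-1,0,0.0012,0.0004,0],
  [-1,0,0.0004,0.0001,0],
  [-1,0,0,0,0],
])

```text
clock: 24.2
eef_pos: [555.6, -132.4, 116.6]
eef_rot: [3.14, 0.001, 1.688]
wrist_force: [-1.6, 0.1, 9.2]
finger_gap: 0.2
finger_force: 4.5
```

```bash
python3 rel.py
```

```text
t 24.2 coder xyz [ 12.6 -34.3] 116.6 rot [3.1403e+00 7.0000e-04 1.6877e+00] F [-1.58  0.32] 9.19 gap 0.17661855507279678 [-0.3   0.43  1.56 -0.    1.15 -0.41]
```

arm_command([
  [-1,0,0,-0.005,0],
  [-1,0,0,-0.02,0],
  [-1,-0.02,-0.01,-0.04,0],
  [-1,-0.05,-0.01,-0.02,0],
  [-1,-0.05,-0.015,0,0],
  [-1,-0.05,0,0,0],
  [-1,0,0,0,0],
])

```text
clock: 25.08
eef_pos: [539.6, -307.8, 199.8]
eef_rot: [-3.141, -0.0, 1.685]
wrist_force: [0.2, 1.2, 0.2]
finger_gap: 0.0
finger_force: 0.0
```

```bash
python3 look.py 2; python3 rel.py
```

```text
t 25.175 coder xyz [ -23.  -203.9] 200.1 rot [-3.1409e+00 -7.0000e-04  1.6873e+00] F [-0.77 -0.87] -0.13 gap 0.11580199819706549 [-0.57  0.46  1.31  0.    1.37 -0.69]
```

View pics/look2.png

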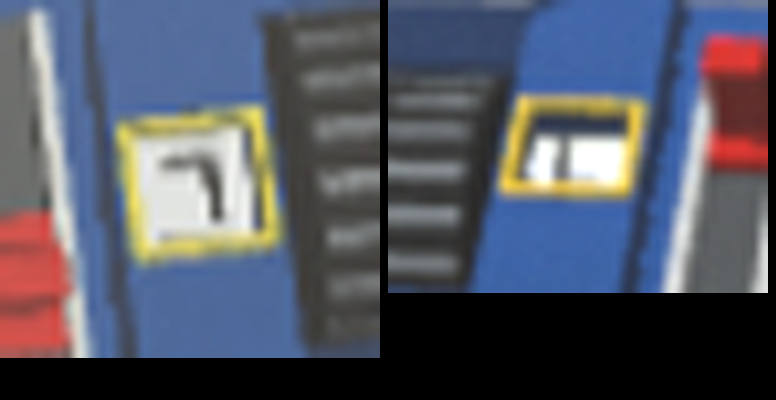

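The 7 now stands in the window, spanning crop rows 152–222 against a frame of about 115–253. It looks centred, so I'll check it numerically.

Run:
```python
from h import *
a=.117; C=np.array([[np.cos(a),np.sin(a)],[-np.sin(a),np.cos(a)]])
for t in "12":
    c=dict(np.load(f"top{t}.npz")); S=10; A=(372,408,202,236)
    im=cv2.resize(c["img"][A[2]:A[3],A[0]:A[1]],None,fx=S,fy=S,interpolation=cv2.INTER_CUBIC)
    g=im.max(-1).astype(float); v,u=np.mgrid[0:im.shape[0],0:im.shape[1]]
    U=A[0]+(u+.5)/S-.5; V=A[2]+(v+.5)/S-.5
    def xy(z):
        R=ori(c);d=np.stack([(U-c["cx"])/c["fx"],(V-c["cy"])/c["fy"],np.ones(U.shape)],-1)@R.T
        return (c["eye"]+d*((z-c["eye"][2])/d[...,2])[...,None])[...,:2]@C.T-C@np.array([539.1,-99.8])
    D=xy(111.); F=xy(118.)
    hs=cv2.cvtColor(im,cv2.COLOR_BGR2HSV)
    y=cv2.inRange(hs,(20,100,100),(36,255,255))>0
    fr=F[y]; lo,hi=np.percentile(fr,[1,99],0); print("frame",lo.round(1),hi.round(1),((lo+hi)/2).round(2))
    m=(abs(D[...,1]-8)<8)&(abs(D[...,0])<11)
    prof=[(x,g[m&(abs(D[...,0]-x)<.5)].min().round()) for x in range(-11,12)]
    print(prof)
    d=m&(g<110); q=D[d]; print("digit x extent",np.percentile(q[:,0],[1,99]).round(1),"y",np.percentile(q[:,1],[1,99]).round(1))
```

```text
frame [-14.8  -7.8] [14.  23.5] [-0.4   7.85]
[(-11, np.float64(80.0)), (-10, np.float64(51.0)), (-9, np.float64(45.0)), (-8, np.float64(46.0)), (-7, np.float64(50.0)), (-6, np.float64(44.0)), (-5, np.float64(43.0)), (-4, np.float64(48.0)), (-3, np.float64(47.0)), (-2, np.float64(51.0)), (-1, np.float64(54.0)), (0, np.float64(53.0)), (1, np.float64(56.0)), (2, np.float64(68.0)), (3, np.float64(78.0)), (4, np.float64(94.0)), (5, np.float64(127.0)), (6, np.float64(144.0)), (7, np.float64(151.0)), (8, np.float64(145.0)), (9, np.float64(131.0)), (10, np.float64(117.0)), (11, np.float64(113.0))]
digit x extent [-10.9   3.6] y [ 2.2 14.1]
frame [-14.8  -7.8] [14.  23.5] [-0.4   7.85]
[(-11, np.float64(121.0)), (-10, np.float64(122.0)), (-9, np.float64(109.0)), (-8, np.float64(69.0)), (-7, np.float64(50.0)), (-6, np.float64(49.0)), (-5, np.float64(53.0)), (-4, np.float64(53.0)), (-3, np.float64(53.0)), (-2, np.float64(51.0)), (-1, np.float64(50.0)), (0, np.float64(50.0)), (1, np.float64(51.0)), (2, np.float64(55.0)), (3, np.float64(60.0)), (4, np.float64(63.0)), (5, np.float64(70.0)), (6, np.float64(79.0)), (7, np.float64(101.0)), (8, np.float64(120.0)), (9, np.float64(133.0)), (10, np.float64(122.0)), (11, np.float64(115.0))]
digit x extent [-8.1  6.7] y [ 1.8 13.4]
```

The 7 is centred to about 0.3 mm (around 0.01 rad). Next is the locking tab.

arm_command([
  [-1,0.05,-0.01,0,0],
  [-1,0.05,-0.01,0,0],
  [-1,0.05,-0.012,0,0],
  [-1,0.05,0,0,0],
  [-1,0.052,0,0,0],
  [-1,0,0,0.02,0],
  [-1,0,0,0.03,0],
  [-1,0,0,0.03,0],
  [-1,0,0,0,0],
  [-1,0,0,0,0],
])

```text
clock: 26.42
eef_pos: [479.5, -58.2, 121.9]
eef_rot: [3.14, 0.0, 1.689]
wrist_force: [-0.1, -0.1, -0.5]
finger_gap: 0.6
finger_force: 0.0
```

```bash
python3 rel.py
```

```text
t 26.425 coder xyz [-54.3  48.3] 121.9 rot [3.1402e+00 4.0000e-04 1.6885e+00] F [-0.11 -0.12] -0.48 gap 0.5986105853086644 [-0.2   0.24  1.8   0.    1.1  -0.31]
```

arm_command([
  [-1,0,0.004,0.001,0],
  [-1,0,0.004,0,0],
  [-1,0,0.004,0,0],
  [-1,0,0.002,0,0],
  [-1,0,0.002,0,0],
  [-1,0,0.002,0,0],
  [-1,0,0.002,0,0],
  [-1,0,0.002,0,0],
  [-1,0,0.002,0,0],
  [-1,0,0.002,0,0],
  [-1,0,0.002,0,0],
  [-1,0,0.002,0,0],
  [-1,0,0,0,0],
])

```text
clock: 28.05
eef_pos: [509.2, -55.1, 119.6]
eef_rot: [3.141, 0.0, 1.688]
wrist_force: [-0.2, -0.4, 0.1]
finger_gap: 0.5
finger_force: 0.1
```

arm_command([
  [-1,0,0.002,0,0],
  [-1,0,0.002,0,0],
  [-1,0,0.002,0,0],
  [-1,0,0.002,0,0],
  [-1,0,0,0,0],
])

```text
clock: 28.68
eef_pos: [517.1, -54.2, 119.6]
eef_rot: [3.141, 0.0, 1.688]
wrist_force: [0.4, -0.2, -0.5]
finger_gap: 0.3
finger_force: 0.1
```

```bash
python3 rel.py
```

```text
t 28.675 coder xyz [-16.5  47.9] 119.6 rot [3.1412 0.     1.6878] F [ 0.32 -0.27] -0.54 gap 0.3183882456262266 [-0.17  0.32  1.7   0.    1.12 -0.29]
```

Run:
```python
from h import *
a=.117; C=np.array([[np.cos(a),np.sin(a)],[-np.sin(a),np.cos(a)]])
c=dict(np.load("top2.npz"))
for v in range(215,240,1):
    r=[]
    for u in range(370,379):
        p=world(c,u,v); q=C@(p[:2]-[539.1,-99.8]); b=c["img"][v,u]; r.append(f"{q[0]:.0f},{q[1]:.0f},{p[2]:.0f}{'R' if int(b[2])>2*int(b[1]) else ''}")
    if any('R' in x for x in r): print(v,r)
c=eyes.camera("scene"); cv2.imwrite("pics/s3.png",cv2.resize(c["img"][140:230,200:300],None,fx=6,fy=6,interpolation=cv2.INTER_CUBIC))
```

```text
222 ['-1,54,107', '-2,52,111', '-2,50,113', '-2,47,111', '-3,45,110', '-3,43,111', '-3,41,113R', '-3,38,110', '-4,36,112']
223 ['-4,54,110R', '-4,52,112R', '-5,50,113R', '-4,47,109R', '-5,45,114R', '-5,43,110R', '-6,41,116R', '-6,38,111', '-6,36,109']
224 ['-6,55,111R', '-7,53,113R', '-7,50,112R', '-7,48,111R', '-7,46,112R', '-7,43,112R', '-8,41,113R', '-8,38,109', '-8,36,111']
225 ['-8,55,111R', '-9,53,115R', '-9,50,112R', '-11,51,136R', '-11,49,136R', '-12,47,139R', '-12,44,135R', '-12,42,136', '-11,37,111']
226 ['-11,55,114', '-13,56,137', '-13,53,136R', '-14,51,138R', '-14,49,134R', '-14,46,134R', '-14,44,134R', '-14,42,135R', '-13,37,110']
227 ['-13,56,117', '-15,55,133', '-15,53,134R', '-16,51,135R', '-16,49,138R', '-16,47,138R', '-16,45,135R', '-17,43,138R', '-17,40,133']
228 ['-15,56,112', '-17,56,134', '-18,54,137R', '-18,52,135R', '-18,49,132R', '-18,47,135R', '-19,45,138R', '-19,43,136R', '-19,40,131']
229 ['-18,56,115', '-19,56,134', '-20,54,138R', '-20,52,135R', '-20,50,136R', '-21,47,136R', '-21,45,136R', '-21,43,137R', '-21,41,134']
230 ['-20,56,112', '-21,56,127', '-22,54,135R', '-22,52,135R', '-23,50,135R', '-23,47,133R', '-23,45,134R', '-23,42,129R', '-22,38,111']
231 ['-22,56,110', '-22,54,109', '-23,52,114R', '-23,50,112', '-23,48,112R', '-23,45,111R', '-24,43,114R', '-24,41,112R', '-24,38,110']
232 ['-24,56,107', '-25,54,109R', '-25,52,111R', '-25,50,109R', '-25,48,110R', '-26,46,112R', '-26,43,110R', '-26,41,113R', '-26,39,111']
233 ['-27,57,110', '-90,158,1120R', '-27,52,109R', '-27,50,109R', '-28,48,109R', '-28,46,112R', '-28,44,114R', '-28,41,112R', '-29,39,112']
234 ['-29,58,113', '-29,55,111R', '-29,53,109R', '-30,51,112R', '-30,49,114R', '-30,46,113R', '-31,44,114R', '-31,42,114R', '-31,40,114']
```

View pics/s3.png

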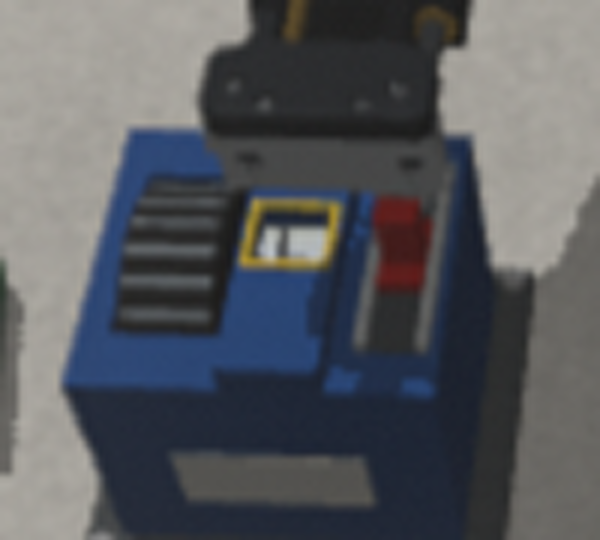

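```bash
cat > tab.py <<'E'
from h import *
a=.117; C=np.array([[np.cos(a),np.sin(a)],[-np.sin(a),np.cos(a)]])
for c in (dict(np.load("scene2.npz")),eyes.camera("scene")):
    im=c["img"].astype(int); k=(im[...,2]>2*im[...,1])&(im[...,2]>50); k[:,:230]=0; k[:,300:]=0; k[:140]=0; k[230:]=0
    v,u=np.nonzero(k); P=np.array([world(c,a_,b_) for a_,b_ in zip(u,v)]); X=(P[:,:2]-[539.1,-99.8])@C.T; t=(P[:,2]>130)&(P[:,2]<145)&(abs(X[:,1]-48)<15)
    print(v.min(),v.max(),X[t,0].min(),X[t,0].max(),X[t].mean(0),t.sum())
E
python3 tab.py
```

```text
166 181 -21.176150241406834 -9.954668094482168 [-14.44795131  47.21572776] 38
173 187 -3.043383578041741 8.659047200113385 [ 3.90906154 47.11519487] 42
```

The tab has already moved about 18 mm. I'll keep pushing until it meets the stop.

arm_command([
  [-1,0,0.0015,0,0],
  [-1,0,0.0015,0,0],
  [-1,0,0.0015,0,0],
  [-1,0,0.0015,0,0],
])

```text
clock: 29.28
eef_pos: [522.9, -53.5, 119.7]
eef_rot: [-3.142, -0.0, 1.688]
wrist_force: [-2.3, -0.8, 1.4]
finger_gap: 0.2
finger_force: 1.3
```

arm_command([
  [-1,0,0.001,0,0],
  [-1,0,0.001,0,0],
])

```text
clock: 29.52
eef_pos: [524.9, -53.2, 119.7]
eef_rot: [3.142, 0.0, 1.688]
wrist_force: [-3.7, -0.5, 2.3]
finger_gap: 0.9
finger_force: 1.3
```

arm_command([
  [-1,0,0.001,0,0],
  [-1,0,0.001,0,0],
])

```text
clock: 29.78
eef_pos: [526.9, -53.0, 119.7]
eef_rot: [3.142, 0.0, 1.688]
wrist_force: [-1.5, 0.3, 1.7]
finger_gap: 0.7
finger_force: 1.3
```

arm_command([
  [-1,0,0.001,0,0],
  [-1,0,0.001,0,0],
])

```text
clock: 30.02
eef_pos: [528.2, -52.8, 119.6]
eef_rot: [-3.14, -0.0, 1.688]
wrist_force: [-12.7, -1.4, 8.0]
finger_gap: 0.4
finger_force: 6.4
```

arm_command([
  [-1,0,0.001,0,0],
])

```text
clock: 30.15
eef_pos: [528.3, -52.8, 119.6]
eef_rot: [-3.138, -0.0, 1.688]
wrist_force: [-20.3, -2.7, 12.6]
finger_gap: 0.8
finger_force: 10.3
```

arm_command([
  [-1,0,0.001,0,0],
])

```text
clock: 30.28
eef_pos: [528.5, -52.8, 119.6]
eef_rot: [-3.135, -0.0, 1.688]
wrist_force: [-28.1, -3.2, 17.3]
finger_gap: 0.4
finger_force: 14.1
```

It's at the stop: the force rises with no further travel. I'll back off, clear the coder and check.

arm_command([
  [-1,0,-0.004,0,0],
  [-1,0,-0.015,0,0],
  [-1,0,-0.025,0,0],
  [-1,0,-0.01,-0.04,0],
  [-1,0,0,-0.05,0],
  [-1,-0.05,0,0,0],
  [-1,-0.06,0,0,0],
  [-1,-0.06,0,0,0],
  [-1,-0.06,0,0,0],
  [-1,0,0,0,0],
  [-1,0,0,0,0],
])

```text
clock: 31.65
eef_pos: [504.0, -286.9, 209.4]
eef_rot: [-3.142, -0.0, 1.688]
wrist_force: [0.4, -1.2, -0.4]
finger_gap: 0.8
finger_force: 0.0
```

```bash
python3 look.py 4; python3 tab.py; python3 rel.py
python3 - <<'E'
from h import *
a=dict(np.load("top0.npz"))["img"].astype(int);b=dict(np.load("top4.npz"))["img"].astype(int)
for n,A in dict(grey=(285,340,160,215),tape=(300,350,222,268),tip=(430,505,190,245)).items():
    print(n,np.abs(a-b)[A[2]:A[3],A[0]:A[1]].mean())
cv2.imwrite("pics/end.png",b[120:320,240:560].repeat(2,0).repeat(2,1).astype(np.uint8))
E
```

```text
166 181 -21.176150241406834 -9.954668094482168 [-14.44795131  47.21572776] 38
177 191 8.635198004301445 19.516396295085602 [14.71133371 47.17327305] 38
t 31.8 coder xyz [ -56.4 -181. ] 209.9 rot [3.1411e+00 3.0000e-04 1.6892e+00] F [-0.2  0.7] 0.96 gap 0.24203240406835047 [-0.58  0.36  1.43  0.    1.35 -0.7 ]
grey 13.595151515151516
tape 14.015507246376812
tip 27.112727272727273
```

View pics/look4.png

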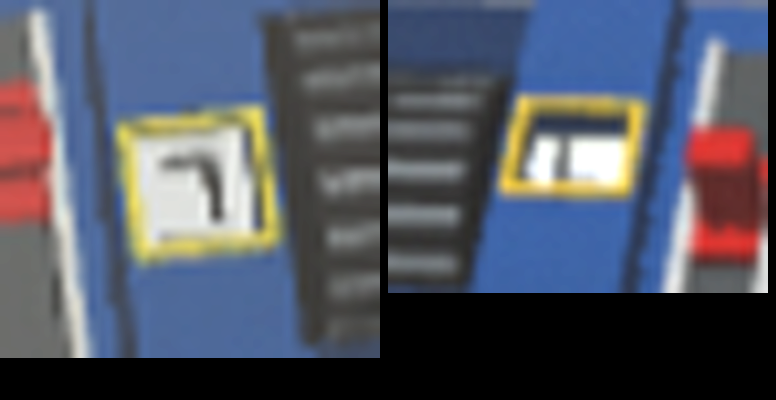

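View pics/end.png

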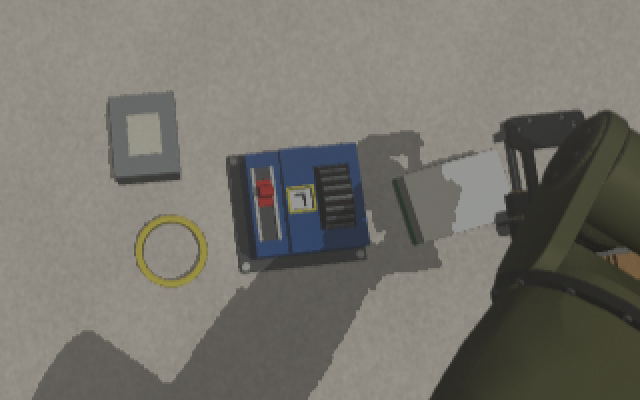

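The 7 is unchanged and centred at crop (195,187). The tab has travelled about 29 mm and its centre stands at +15 mm. The tape roll and cartons are where they were, and the arm is clear of everything.

```bash
python3 -c "
from h import *
print(ticket.sign_off())"
```

```text
the job is handed in; nothing more can be done
None
```

The coder is set to batch 7, centred in the window to about 0.3 mm, and the red tab is pushed against its stop. The highest wheel force read was about 11.5 N, the tape roll and cartons were left alone, and the job was handed in at about 32 s of the 72 s allowed.

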